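# Open the sample case on the packing bench

## Task

Take the larger of the two closed wooden sample cases apart in the reverse order of its packing, so that the packets at its bottom can be counted. First lift off its deep lid by the knob and set it down, the right way up, in the middle of the cork mat; then lift the inner tray out by its handle bar and set it down flat in the middle of the empty part of the low wooden packing tray, beside the packs already standing there. Lower both parts to their places rather than letting them drop.

Things in the scene. Friction and masses are not known exactly. Their poses are not given: they have to be found in the camera images.
- lid_knob (a point): Point on the axis of the lid's upright round knob (28 mm thick, 45 tall), 28 mm above the lid's flat top, 100 above its lower rim; z up. The lid, a box open below, 150 (x) x 110 (y) x 72 mm, 0.2-0.4 kg, stands loose on the loose plywood base (same outline, 45 mm high, 1.1 kg). It hides the inner tray, reaching 66 mm down round it: raise it straight up 75 mm before going sideways.
- insert_bar (a point): Middle of the upright handle board (12 mm thick in y, 70 long in x) of the light-wood inner tray in the case, under the lid: 17 mm below the board's top edge, 58 above the tray's underside; z up. Tray 118 (x) x 78 (y) mm, walls 30 high, full of packets that stay in it, 0.2-0.4 kg. It stands loose, 15 mm deep in the case base with 8 mm play all round: raise it straight up 30 mm.
- mat_center (a point): Centre of the top face of the cork mat, a fixed flat rectangle 200 (x) x 160 (y) mm, 4 mm thick, lying empty on the table; z up.
- ptray_free (a point): Middle of the empty part of the low dark-rimmed wooden packing tray, on its floor 6 mm above the table; z up. The tray is fixed, 240 (x) x 180 (y) mm, rim 18 mm high and 6 thick; this point lies 28 mm from its centre towards -x. Two packs 50 mm tall stand at its +x end, their near faces about 100 mm from this point.
Things that resemble listed ones, but are neither listed nor needed, are in the scene too. What is shaped like the part that bears lid_knob but blue or turquoise is not meant.

How it is judged:
On the way:
1. the lid is set down on the cork mat and let go while the inner tray is still in its case (horizontal distance between lid_knob and mat_center below 0.04 m and z of lid_knob in the frame of mat_center between 0.094 and 0.106 m and angle between lid_knob's own z axis and vertical below 0.08 rad and contact force between the fingers and lid below 0.1 N and distance of insert_bar from where it was at the start of the episode below 0.025 m), for 0.2 s.
At the end, for the whole second after the job is handed in: The lid stands flat and upright on the mat, its knob within 40 mm of the mat's centre; the inner tray stands flat on the packing tray's floor, its bar's middle within 35 mm of the middle of the empty part (tilts under 0.08 rad); both let go and at rest (horizontal distance between lid_knob and mat_center below 0.04 m and z of lid_knob in the frame of mat_center between 0.094 and 0.106 m and angle between each of lid_knob, insert_bar's own z axis and vertical below 0.08 rad and horizontal distance between insert_bar and ptray_free below 0.035 m and z of insert_bar in the frame of ptray_free between 0.052 and 0.064 m and contact force between the fingers and lid below 0.1 N and linear speed of each of lid, insert below 0.02 m/s and contact force between the fingers and insert below 0.1 N); the robot touches nothing.
It fails at once if the lid is dropped from more than 40 mm above the mat (horizontal distance between lid_knob and mat_center below 0.12 m and z of lid_knob in the frame of mat_center above 0.14 m and contact force between anything else and lid below 0.01 N).
It fails at once if the inner tray is dropped from more than 40 mm above the packing tray's floor (horizontal distance between insert_bar and ptray_free below 0.12 m and z of insert_bar in the frame of ptray_free above 0.098 m and contact force between anything else and insert below 0.01 N).
It also fails if it takes over 64 s, if anything falls off the work surface, if the arm or the gripper's body presses on something with over 40 N, if the wrist force passes 120 N, or if a joint passes its speed limit or range.

## Robot

A 6-joint arm with a two-finger parallel gripper is mounted at the origin on the work surface. World frame = base frame: x ahead of the robot, y to its left, z up, the work surface at z = 0. Lengths are in m, angles in rad, forces in N, time in s.
With the tool pointing down it reaches from about 0.3 to 0.775 m from the base axis. Payload 14.6 kg.
Tool frame: the origin (TCP) lies midway between the tips of the shut fingers; the grasp point (between the pads) lies 19 mm behind it; z points along the fingers, y is the line along which they close (so a half turn about z gives the same grasp; the last joint's range is limited). The gripper opens to 94 mm and grips with 3 to 60 N. Pads are 16 mm wide; open, the fingers measure 119 mm over their backs; the gripper's body (75 mm by 177 mm) begins 78 mm behind the grasp point.
Start: joints at [1.244, 0.3, 1.521, -0, 1.321, -0.067], TCP at [0.141, 0.532, 0.205] pointing down, gripper open.
Joint ranges: [-3.03, 3.03], [-0.79, 2.21], [0.23, 2.52], [-1.04, 4.18], [0, 3.07], [-2.55, 2.55]. Speed limits (rad/s): [2.22, 2.22, 2.57, 3.14, 3.14, 3.14].

## Interface

Orientations are given as [roll, pitch, yaw] about the fixed x, y, z axes, in that order (R = Rz(yaw) Ry(pitch) Rx(roll)).
In Python, from station import telemetry, optics, ctrl gives the robot as it stands.
- The arm moves only by the tool carry_out, never from a script. Its argument "plan" is a list that holds one entry, the list of rows, each a list of 7 numbers: the shift along the tool's x, y, z in mm, then the turn, a rotation vector about the tool's x, y, z in rad, then the finger opening in mm, from 0 to 94. A call has 1 to 20 rows; each row shifts and turns the commanded pose from where the row before left it, along the tool's axes as they then stand; what a row does not reach is not made up. A row lasts 1/12 s, in which the tool goes at most 41.7 mm and 7.16 degrees, less where a joint would pass 70% of its speed; a pose out of reach is approached as far as the arm can. A call with a gripper value outside its range is refused whole. The fingers move at their own pace and stop on an object; "squeeze" is the grip in N (left out, the last holds). Time passes only in rows, so rows that do not move let the fingers close. It gives the time, the measured TCP pose, the force, the opening and the grip force at its end, in the units of the state.
- telemetry.get_obs(): the state, without advancing time (a new reading comes with each control period).
- optics.camera(name): name is "scene" or "top" or "wrist"; returns a dict with "pixels" (420x560x3 uint8, red, green, blue), "intrinsics" (3x3 intrinsics, pixels), "origin" and "rotation" of the camera in the world. Camera axes: x right, y down, z forward; pixel columns grow to the right and rows downward; lengths in m; the calibration is good to about 2 mm. The wrist camera is an equidistant fisheye: a pixel r from the principal point sees the ray r / f radians off the axis. A picture is of the moment at which its call begins. There is no depth.
- ctrl.hand_in(): hands the job in; it is judged then, once.
The state is a dict: "time_s": time; "qpos": joint angles; "joint_vel": joint speeds; "tau": joint torques, N m; "ee_pos": TCP position; "eef_rot": TCP orientation; "force": force on the tool from outside, world axes, zero at the start; "moment": the same for the moment, N m; "grip_width": finger opening in m; "grip_force": force on a finger pad.
Only numpy, scipy, OpenCV 4.12 (cv2) and the standard library are available. Lean on these libraries where they do the work, as an engineer would, in place of code of your own. Each camera call takes 0.05 s, during which the arm holds its last target. There are 200 camera calls.

## Working session

There is one attempt and no reset: what is moved stays moved. The work goes in short steps, Python scripts to look and compute and a tool call to move; the robot and the scene stay as the last step left them, time stands still between calls to the robot, and variables do not carry over. Pictures are saved under pics/ and viewed, at most 10 in all, crops included, and the job is handed in when it is done.

Besides the shell and the picture viewer there is one more tool, called after "Request:" as a command line: name --argument value ..., lists and objects as JSON in quotes. carry_out: Moves the arm, as the interface text tells. Its arguments: {"type":"object","properties":{"plan":{"type":"array","items":{"type":"array","items":{"type":"array","items":{"type":"number"}}}},"squeeze":{"type":"number"}},"required":["plan"]}

```bash
mkdir -p pics && cat > h.py <<'E'
import numpy as np, cv2
from station import telemetry, optics, ctrl
def snap(n,f):
    c=optics.camera(n); cv2.imwrite(f'pics/{f}.png',c['pixels'][:,:,::-1]); np.savez(f'pics/{f}.npz',K=c['intrinsics'],o=c['origin'],R=c['rotation']); return c
def px2z(f,u,v,z):
    d=np.load(f'pics/{f}.npz'); r=d['R']@np.linalg.inv(d['K'])@np.array([u,v,1.]); o=d['o']; return (o+r*(z-o[2])/r[2]).round(4)
E
python3 - <<'E'
from h import *
for n in('top','scene'):
    c=snap(n,n); print(n,c['intrinsics'],c['origin'],c['rotation'])
print(telemetry.get_obs())
E
```

```text
top [[507.06626485   0.         274.40633227]
 [  0.         507.06626485 210.31404233]
 [  0.           0.           1.        ]] [ 0.2914457  -0.12537601  1.44902454] [-3.02073637  0.00357247 -1.57699823]
scene [[495.48268959   0.         283.53290405]
 [  0.         495.48268959 207.5221513 ]
 [  0.           0.           1.        ]] [ 1.19808592 -1.1123356   0.88061168] [-2.13558123 -0.01168253  0.64441463]
{'time_s': 0.1, 'qpos': array([ 1.24438835e+00,  3.00427189e-01,  1.52149070e+00, -1.62063808e-05,
        1.32073037e+00, -6.65893937e-02]), 'joint_vel': array([-1.47111281e-03, -2.83751272e-03, -8.57911375e-05, -2.04850112e-04,
       -1.17240343e-03,  5.01267405e-04]), 'tau': array([ 4.69889983e-04, -5.32646620e+01, -3.53279507e+01,  7.09356135e-02,
        2.36155617e-02, -2.47116759e-05]), 'ee_pos': array([0.14122434, 0.53131866, 0.20494866]), 'eef_rot': array([-3.14053835e+00, -5.45766761e-05,  2.88177806e+00]), 'force': array([0.80512891, 0.21236526, 0.23404544]), 'moment': array([ 0.00372323, -0.02827602,  0.04798982]), 'grip_force': 0.0, 'grip_width': 0.09443616291864843}
```

View pics/top.png

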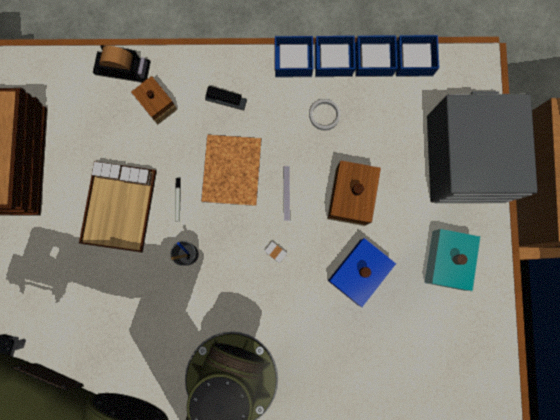

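View pics/scene.png

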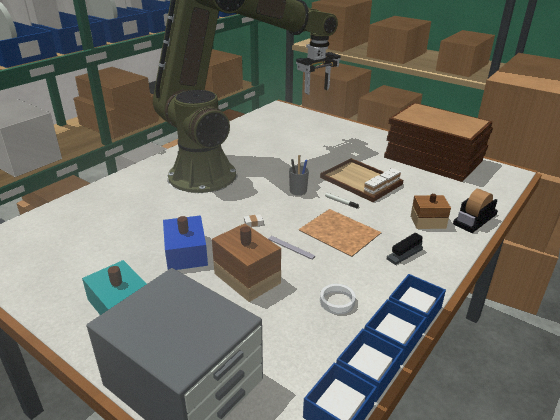

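The top view shows the larger wooden case at (355,191), the mat at (232,170), and the packing tray at (118,206) with packs at its upper end. The smaller case is at (154,98), and the blue and turquoise ones are decoys. I'll enlarge these to read the corners.

```bash
cat > h.py <<'E'
import numpy as np, cv2
from scipy.spatial.transform import Rotation as Ro
from station import telemetry, optics, ctrl
def snap(n,f):
    c=optics.camera(n); cv2.imwrite(f'pics/{f}.png',c['pixels'][:,:,::-1]); np.savez(f'pics/{f}.npz',K=c['intrinsics'],o=c['origin'],R=Ro.from_euler('xyz',c['rotation']).as_matrix()); return c
def px2z(f,u,v,z):
    d=np.load(f'pics/{f}.npz'); r=d['R']@np.linalg.inv(d['K'])@np.array([u,v,1.]); o=d['o']; return (o+r*(z-o[2])/r[2]).round(4)
E
python3 - <<'E'
from h import *
for n in('top','scene'): 
    d=dict(np.load(f'pics/{n}.npz')); d['R']=Ro.from_euler('xyz',d['R']).as_matrix() if d['R'].ndim==1 else d['R']; np.savez(f'pics/{n}.npz',**d)
im=cv2.imread('pics/top.png')
a=[cv2.resize(im[y:y+100,x:x+w],None,fx=4,fy=4,interpolation=cv2.INTER_CUBIC) for x,y,w in((320,145,70),(195,122,75),(75,155,90))]
r1=np.hstack(a[:1]+[a[1]]); print(r1.shape)
cv2.imwrite('pics/c1.png',r1)
r2=cv2.resize(im[150:260,70:170],None,fx=5,fy=5,interpolation=cv2.INTER_CUBIC);cv2.imwrite('pics/c2.png',r2)
E
```

```text
(400, 580, 3)
```

View pics/c1.png

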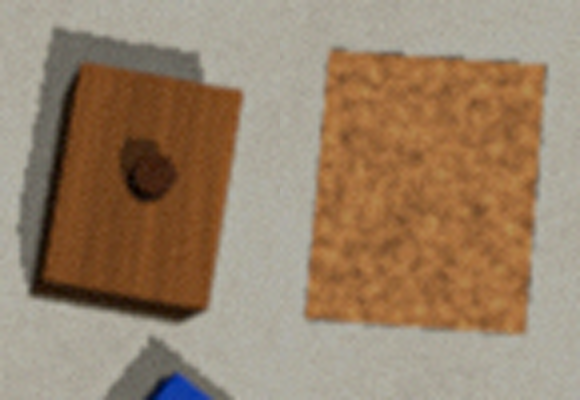

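View pics/c2.png

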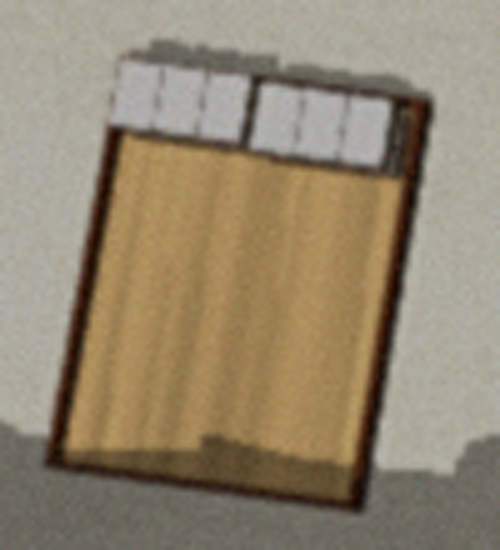

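The crops show the lid's top corners at (80,65), (243,92), (207,310) and (40,285) in c1, with the knob top near (152,173). The mat corners are at (332,50), (547,65), (525,332) and (306,318). The packing tray rim corners in c2 are (47,465), (362,508) and (432,100), with its +x end (packs) at the top.

```bash
python3 - <<'E'
from h import *
L=np.array([px2z('top',320+u/4,145+v/4,.117) for u,v in((80,65),(243,92),(207,310),(40,285))])
k=px2z('top',320+152/4,145+173/4,.162)
M=np.array([px2z('top',195+(u-280)/4,122+v/4,.004) for u,v in((332,50),(547,65),(525,332),(306,318))])
P=np.array([px2z('top',70+u/5,150+v/5,.018) for u,v in((47,465),(362,508),(432,100))])
yaw=lambda a:np.degrees(np.arctan2(a[1],a[0])).round(1)
for n,C in(('lid',L),('mat',M)):
    print(n,C.mean(0),'long',yaw(C[0]-C[3]),yaw(C[1]-C[2]),'short',yaw(C[0]-C[1]),yaw(C[3]-C[2]),[np.linalg.norm(C[i]-C[(i+1)%4]).round(3) for i in range(4)])
print('knob',k)
x=P[2]-P[1];y=P[0]-P[1];print('ptray',np.linalg.norm(x),np.linalg.norm(y),yaw(x),yaw(y))
c=(P[0]+P[2])/2;print(c,c-.028*x/np.linalg.norm(x))
print(np.degrees(telemetry.get_obs()['eef_rot']))
E
```

```text
lid [ 0.501325 -0.337725  0.117   ] long -11.3 -11.0 short 80.0 81.0 [np.float64(0.11), np.float64(0.149), np.float64(0.111), np.float64(0.151)]
mat [0.5869 0.0013 0.004 ] long -4.9 -4.8 short 85.5 85.9 [np.float64(0.158), np.float64(0.197), np.float64(0.158), np.float64(0.199)]
knob [ 0.5034 -0.3368  0.162 ]
ptray 0.23610474370499213 0.18058108981839704 -8.4 81.9
[0.48005 0.32355 0.018  ] [0.45234704 0.32761769 0.018     ]
[-1.79939593e+02 -3.12701320e-03  1.65113720e+02]
```

```bash
cat >> h.py <<'E'
def rows(p,R,target,yaw,n):
    """per-row tool shift (mm) and z turn from (p,R) to target/yaw, n rows"""
    R1=(Ro.from_euler('z',yaw,degrees=True)*Ro.from_euler('x',np.pi)); w=(R.inv()*R1).as_rotvec()/n
    d=(np.array(target)-p)/n*1e3; 
    T=R*Ro.from_rotvec(w*(n+1)/2)
    print('n',n,'shift',T.inv().apply(d).round(2),'turn',w.round(4)); return np.array(target),R1
def cur():
    o=telemetry.get_obs(); return o['ee_pos'],Ro.from_euler('xyz',o['eef_rot'])
E
python3 - <<'E'
from h import *
s=cur(); s=rows(*s,[.42,.15,.30],169.5,16); rows(*s,[.503,-.337,.30],169.5,17)
E
```

```text
n 16 shift [-22.19 -19.48  -5.93] turn [-0.0001 -0.     -0.0048]
n 17 shift [-10.02 -27.28  -0.  ] turn [0. 0. 0.]
```

Request:
carry_out --plan '[[[-22.2, -19.5, -5.9, 0, 0, -0.0048, 94], [-22.2, -19.5, -5.9, 0, 0, -0.0048, 94], [-22.2, -19.5, -5.9, 0, 0, -0.0048, 94], [-22.2, -19.5, -5.9, 0, 0, -0.0048, 94], [-22.2, -19.5, -5.9, 0, 0, -0.0048, 94], [-22.2, -19.5, -5.9, 0, 0, -0.0048, 94], [-22.2, -19.5, -5.9, 0, 0, -0.0048, 94], [-22.2, -19.5, -5.9, 0, 0, -0.0048, 94], [-22.2, -19.5, -5.9, 0, 0, -0.0048, 94], [-22.2, -19.5, -5.9, 0, 0, -0.0048, 94], [-22.2, -19.5, -5.9, 0, 0, -0.0048, 94], [-22.2, -19.5, -5.9, 0, 0, -0.0048, 94], [-22.2, -19.5, -5.9, 0, 0, -0.0048, 94], [-22.2, -19.5, -5.9, 0, 0, -0.0048, 94], [-22.2, -19.5, -5.9, 0, 0, -0.0048, 94], [-22.2, -19.5, -5.9, 0, 0, -0.0048, 94]]]'

```text
time_s: 1.43
ee_pos: [0.4189, 0.1472, 0.3]
eef_rot: [-3.142, -0.0, 2.959]
force: [0.2, 0.8, -0.3]
grip_width: 0.094
grip_force: 0.0
```

Request:
carry_out --plan '[[[-10, -27.3, 0, 0, 0, 0, 94], [-10, -27.3, 0, 0, 0, 0, 94], [-10, -27.3, 0, 0, 0, 0, 94], [-10, -27.3, 0, 0, 0, 0, 94], [-10, -27.3, 0, 0, 0, 0, 94], [-10, -27.3, 0, 0, 0, 0, 94], [-10, -27.3, 0, 0, 0, 0, 94], [-10, -27.3, 0, 0, 0, 0, 94], [-10, -27.3, 0, 0, 0, 0, 94], [-10, -27.3, 0, 0, 0, 0, 94], [-10, -27.3, 0, 0, 0, 0, 94], [-10, -27.3, 0, 0, 0, 0, 94], [-10, -27.3, 0, 0, 0, 0, 94], [-10, -27.3, 0, 0, 0, 0, 94], [-10, -27.3, 0, 0, 0, 0, 94], [-10, -27.3, 0, 0, 0, 0, 94], [-10, -27.3, 0, 0, 0, 0, 94], [0, 0, 0, 0, 0, 0, 94], [0, 0, 0, 0, 0, 0, 94]]]'

```text
time_s: 3.02
ee_pos: [0.5007, -0.3396, 0.2987]
eef_rot: [3.141, -0.002, 2.957]
force: [0.3, 0.5, 0.5]
grip_width: 0.0942
grip_force: 0.0
```

```bash
python3 - <<'E'
from h import *
c=snap('wrist','w1');print(c['intrinsics'],c['origin'],c['rotation']); o=telemetry.get_obs();print(o['ee_pos'],np.degrees(o['eef_rot']),o['qpos'],o['time_s'],o['force'])
E
```

```text
[[325.1922621    0.         277.59315196]
 [  0.         325.1922621  204.03731314]
 [  0.           0.           1.        ]] [ 0.42478189 -0.32520481  0.47842562] [ 2.87109385e+00 -2.32322203e-03  1.38462024e+00]
[ 0.5008673 -0.3386638  0.2992047] [ 1.79962142e+02 -5.67890868e-02  1.69480728e+02] [-6.55175844e-01  3.78549406e-01  1.20259357e+00  1.38356353e-04
  1.56163282e+00 -2.04237726e+00] 3.0667 [ 0.26061082 -0.03323435  0.49796224]
```

View pics/w1.png

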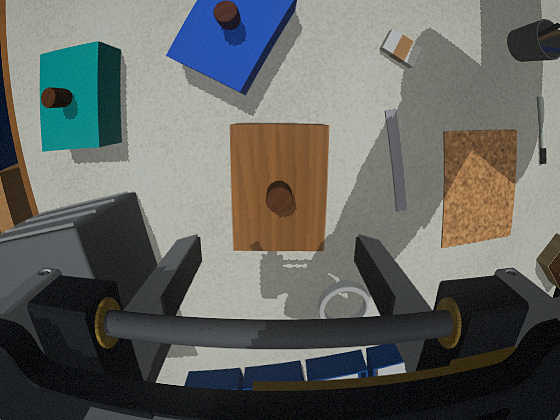

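The wrist view shows the wooden lid at corners (231,124), (328,125), (326,250) and (233,250), with the knob's top disc near (279,200), between the open fingers.

```bash
cat >> h.py <<'E'
def fish(f,u,v,z):
    d=np.load(f'pics/{f}.npz');K=d['K'];a=np.array([u-K[0,2],v-K[1,2]]);t=np.linalg.norm(a)/K[0,0]
    r=d['R']@np.append(a/np.linalg.norm(a)*np.sin(t),np.cos(t)); return (d['o']+r*(z-d['o'][2])/r[2]).round(4)
E
python3 - <<'E'
from h import *
L=np.array([fish('w1',u,v,.117) for u,v in((231,124),(328,125),(326,250),(233,250))]);print(L,L.mean(0),fish('w1',279,200,.162))
print(fish('w1',480,189,.004))
a=(L[3]+L[2]-L[0]-L[1]);print(np.degrees(np.arctan2(a[1],a[0])))
s=cur();s=rows(*s,[.502,-.338,.126],169.5,10)
E
```

```text
[[ 0.4234 -0.3766  0.117 ]
 [ 0.4444 -0.2711  0.117 ]
 [ 0.5915 -0.2957  0.117 ]
 [ 0.5704 -0.407   0.117 ]] [ 0.507425 -0.3376    0.117   ] [ 0.5073 -0.3386  0.162 ]
[ 5.927e-01 -5.000e-04  4.000e-03]
-10.592599003193945
n 10 shift [-0.11  0.08 17.32] turn [ 0.0001 -0.0001 -0.    ]
```

Request:
carry_out --plan '[[[-0.4, 0, 20, 0, 0, 0, 94], [-0.4, 0, 20, 0, 0, 0, 94], [-0.4, 0, 20, 0, 0, 0, 94], [-0.4, 0, 20, 0, 0, 0, 94], [-0.4, 0, 20, 0, 0, 0, 94], [-0.4, 0, 20, 0, 0, 0, 94], [-0.4, 0, 20, 0, 0, 0, 94], [-0.4, 0, 15, 0, 0, 0, 94], [-0.4, 0, 10, 0, 0, 0, 94], [-0.4, 0, 8, 0, 0, 0, 94], [0, 0, 0, 0, 0, 0, 94], [0, 0, 0, 0, 0, 0, 94], [0, 0, 0, 0, 0, 0, 94]]]'

```text
time_s: 4.15
ee_pos: [0.5053, -0.3396, 0.1279]
eef_rot: [-3.141, 0.001, 2.959]
force: [-0.2, -0.3, 0.1]
grip_width: 0.0939
grip_force: 0.0
```

Request:
carry_out --plan '[[[0, 0, 0, 0, 0, 0, 10], [0, 0, 0, 0, 0, 0, 10], [0, 0, 0, 0, 0, 0, 10], [0, 0, 0, 0, 0, 0, 10], [0, 0, 0, 0, 0, 0, 10], [0, 0, 0, 0, 0, 0, 10], [0, 0, 0, 0, 0, 0, 10], [0, 0, 0, 0, 0, 0, 10], [0, 0, 0, 0, 0, 0, 10], [0, 0, 0, 0, 0, 0, 10]]]' --squeeze 30

```text
time_s: 4.98
ee_pos: [0.505, -0.3394, 0.1268]
eef_rot: [3.142, -0.0, 2.959]
force: [0.3, -0.4, 0.1]
grip_width: 0.0308
grip_force: 0.0
```

Request:
carry_out --plan '[[[0, 0, 0, 0, 0, 0, 10], [0, 0, 0, 0, 0, 0, 10], [0, 0, 0, 0, 0, 0, 10], [0, 0, 0, 0, 0, 0, 10], [0, 0, 0, 0, 0, 0, 10], [0, 0, 0, 0, 0, 0, 10]]]'

```text
time_s: 5.48
ee_pos: [0.505, -0.3394, 0.1268]
eef_rot: [3.142, -0.0, 2.959]
force: [0.7, 1.7, -0.6]
grip_width: 0.0273
grip_force: 30.0
```

Request:
carry_out --plan '[[[0, 0, -4, 0, 0, 0, 10], [0, 0, -6, 0, 0, 0, 10], [0, 0, -8, 0, 0, 0, 10], [0, 0, -8, 0, 0, 0, 10], [0, 0, -8, 0, 0, 0, 10], [0, 0, -8, 0, 0, 0, 10], [0, 0, -8, 0, 0, 0, 10], [0, 0, -8, 0, 0, 0, 10], [0, 0, -8, 0, 0, 0, 10], [0, 0, -8, 0, 0, 0, 10], [0, 0, -8, 0, 0, 0, 10], [0, 0, -10, 0, 0, 0, 10], [0, 0, -10, 0, 0, 0, 10], [0, 0, -8, 0, 0, 0, 10], [0, 0, 0, 0, 0, 0, 10], [0, 0, 0, 0, 0, 0, 10]]]'

```text
time_s: 6.82
ee_pos: [0.505, -0.3395, 0.2372]
eef_rot: [-3.141, 0.001, 2.959]
force: [0.3, 0.2, -3.8]
grip_width: 0.0276
grip_force: 30.0
```

```bash
python3 - <<'E'
from h import *
snap('wrist','w2')
s=cur();print(s[0],telemetry.get_obs()['force'])
s=rows(*s,[.589,.001,.235],175,16)
E
```

```text
[ 0.50487675 -0.33936206  0.23654819] [-0.35558229  0.02481304 -3.78926188]
n 16 shift [-2.41 21.78  0.1 ] turn [ 0.    -0.    -0.006]
```

View pics/w2.png

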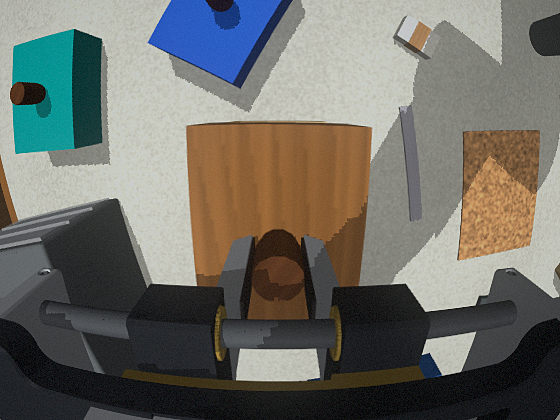

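The wrist view shows the lid level in the grip, with the knob between the pads at (278,270). The mat is clear at (500,195).

Request:
carry_out --plan '[[[-1.2, 11, 0, 0, 0, -0.003, 10], [-2.4, 21.8, 0, 0, 0, -0.006, 10], [-2.4, 21.8, 0, 0, 0, -0.006, 10], [-2.4, 21.8, 0, 0, 0, -0.006, 10], [-2.4, 21.8, 0, 0, 0, -0.006, 10], [-2.4, 21.8, 0, 0, 0, -0.006, 10], [-2.4, 21.8, 0, 0, 0, -0.006, 10], [-2.4, 21.8, 0, 0, 0, -0.006, 10], [-2.4, 21.8, 0, 0, 0, -0.006, 10], [-2.4, 21.8, 0, 0, 0, -0.006, 10], [-2.4, 21.8, 0, 0, 0, -0.006, 10], [-2.4, 21.8, 0, 0, 0, -0.006, 10], [-2.4, 21.8, 0, 0, 0, -0.006, 10], [-2.4, 21.8, 0, 0, 0, -0.006, 10], [-2.4, 21.8, 0, 0, 0, -0.006, 10], [-2.4, 21.8, 0, 0, 0, -0.006, 10], [-1.2, 11, 0, 0, 0, -0.003, 10], [0, 0, 0, 0, 0, 0, 10], [0, 0, 0, 0, 0, 0, 10], [0, 0, 0, 0, 0, 0, 10]]]'

```text
time_s: 8.53
ee_pos: [0.5907, 0.0002, 0.2366]
eef_rot: [-3.141, -0.0, 3.054]
force: [-0.1, -0.4, -3.5]
grip_width: 0.0275
grip_force: 30.0
```

Request:
carry_out --plan '[[[0, 0, 10, 0, 0, 0, 10], [0, 0, 15, 0, 0, 0, 10], [0, 0, 15, 0, 0, 0, 10], [0, 0, 15, 0, 0, 0, 10], [0, 0, 15, 0, 0, 0, 10], [0, 0, 15, 0, 0, 0, 10], [0, 0, 15, 0, 0, 0, 10], [0, 0, 15, 0, 0, 0, 10], [0, 0, 10, 0, 0, 0, 10], [0, 0, 8, 0, 0, 0, 10], [0, 0, 5, 0, 0, 0, 10], [0, 0, 3, 0, 0, 0, 10], [0, 0, 2, 0, 0, 0, 10], [0, 0, 0, 0, 0, 0, 10], [0, 0, 0, 0, 0, 0, 10]]]'

```text
time_s: 9.78
ee_pos: [0.5912, 0.0008, 0.0943]
eef_rot: [3.142, 0.001, 3.055]
force: [0.9, 0.4, -2.9]
grip_width: 0.027
grip_force: 30.0
```

Not down yet (about 8 mm left), so I'll lower in small steps.

Request:
carry_out --plan '[[[0, 0, 2, 0, 0, 0, 10], [0, 0, 2, 0, 0, 0, 10], [0, 0, 1.5, 0, 0, 0, 10], [0, 0, 1, 0, 0, 0, 10], [0, 0, 1, 0, 0, 0, 10], [0, 0, 0, 0, 0, 0, 10], [0, 0, 0, 0, 0, 0, 10]]]'

```text
time_s: 10.37
ee_pos: [0.5909, 0.0008, 0.0863]
eef_rot: [3.142, -0.0, 3.055]
force: [0.8, 0.4, -3.8]
grip_width: 0.0275
grip_force: 30.0
```

Request:
carry_out --plan '[[[0, 0, 1, 0, 0, 0, 10], [0, 0, 0, 0, 0, 0, 10], [0, 0, 0, 0, 0, 0, 10]]]'

```text
time_s: 10.62
ee_pos: [0.5912, 0.0009, 0.0857]
eef_rot: [3.141, 0.001, 3.055]
force: [-0.9, 1.9, 1.5]
grip_width: 0.0278
grip_force: 30.0
```

Contact is made (force z went from -3.8 to +1.5). I'll release, then rise.

Request:
carry_out --plan '[[[0, 0, 0, 0, 0, 0, 80], [0, 0, 0, 0, 0, 0, 80], [0, 0, 0, 0, 0, 0, 80], [0, 0, 0, 0, 0, 0, 80], [0, 0, 0, 0, 0, 0, 80], [0, 0, 0, 0, 0, 0, 80], [0, 0, 0, 0, 0, 0, 80], [0, 0, 0, 0, 0, 0, 80], [0, 0, -10, 0, 0, 0, 80], [0, 0, -20, 0, 0, 0, 80], [0, 0, -25, 0, 0, 0, 80], [0, 0, -25, 0, 0, 0, 80], [0, 0, -25, 0, 0, 0, 80], [0, 0, -25, 0, 0, 0, 80], [0, 0, -20, 0, 0, 0, 80], [0, 0, 0, 0, 0, 0, 80], [0, 0, 0, 0, 0, 0, 80]]]'

```text
time_s: 12.03
ee_pos: [0.5912, 0.0008, 0.2366]
eef_rot: [3.142, 0.002, 3.055]
force: [0.0, 0.3, -0.9]
grip_width: 0.08
grip_force: 0.0
```

```bash
python3 - <<'E'
from h import *
snap('top','t2')
im=cv2.imread('pics/t2.png')
cv2.imwrite('pics/c3.png',cv2.resize(im[120:240,190:390],None,fx=4,fy=4,interpolation=cv2.INTER_CUBIC))
s=cur();print(s[0]);s=rows(*s,[.505,-.338,.236],169.5,16)
E
```

```text
[0.59072044 0.00083367 0.23519823]
n 16 shift [  2.39 -21.71  -0.05] turn [-0.    -0.     0.006]
```

View pics/c3.png

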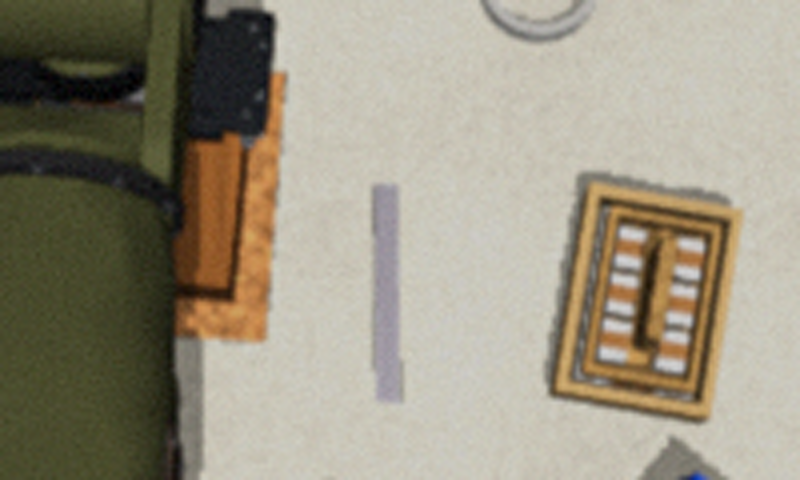

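The lid stands inside the mat's edges, and the case is open. The tray's bar top runs about (666,237)–(652,345) in the crop.

```bash
python3 - <<'E'
from h import *
q=[px2z('t2',190+u/4,120+v/4,.105) for u,v in((667,235),(653,345))];print(q,(q[0]+q[1])/2)
B=[px2z('t2',190+u/4,120+v/4,.045) for u,v in((590,182),(741,211),(708,418),(551,393))];print(np.mean(B,0))
I=[px2z('t2',190+u/4,120+v/4,.060) for u,v in((608,205),(720,224),(690,385),(586,370))];print(np.mean(I,0))
E
```

```text
[array([ 0.5387, -0.3435,  0.105 ]), array([ 0.4642, -0.3323,  0.105 ])] [ 0.50145 -0.3379   0.105  ]
[ 0.503475 -0.33845   0.045   ]
[ 0.504525 -0.338675  0.06    ]
```

Request:
carry_out --plan '[[[1.2, -11, 0, 0, 0, 0.003, 80], [2.4, -21.8, 0, 0, 0, 0.006, 80], [2.4, -21.8, 0, 0, 0, 0.006, 80], [2.4, -21.8, 0, 0, 0, 0.006, 80], [2.4, -21.8, 0, 0, 0, 0.006, 80], [2.4, -21.8, 0, 0, 0, 0.006, 80], [2.4, -21.8, 0, 0, 0, 0.006, 80], [2.4, -21.8, 0, 0, 0, 0.006, 80], [2.4, -21.8, 0, 0, 0, 0.006, 80], [2.4, -21.8, 0, 0, 0, 0.006, 80], [2.4, -21.8, 0, 0, 0, 0.006, 60], [2.4, -21.8, 0, 0, 0, 0.006, 60], [2.4, -21.8, 0, 0, 0, 0.006, 60], [2.4, -21.8, 0, 0, 0, 0.006, 60], [2.4, -21.8, 0, 0, 0, 0.006, 60], [2.4, -21.8, 0, 0, 0, 0.006, 60], [1.2, -11, 0, 0, 0, 0.003, 60], [0, 0, 0, 0, 0, 0, 60], [0, 0, 0, 0, 0, 0, 60]]]'

```text
time_s: 13.67
ee_pos: [0.5066, -0.3399, 0.2346]
eef_rot: [3.141, -0.001, 2.958]
force: [-0.1, 0.4, -0.2]
grip_width: 0.0597
grip_force: 0.0
```

```bash
python3 - <<'E'
from h import *
snap('wrist','w3'); s=cur();print(s[0])
E
```

```text
[ 0.50697238 -0.33928838  0.23491679]
```

View pics/w3.png

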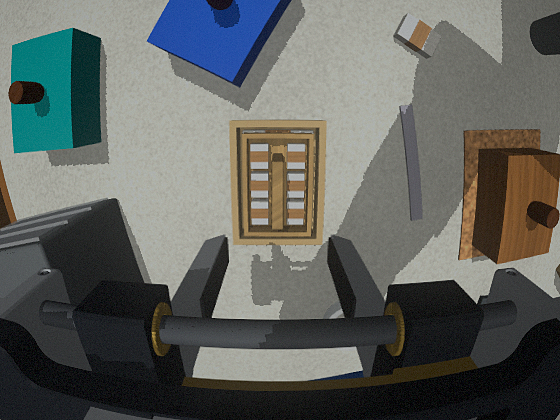

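The bar is at column 278, centred between the fingers and parallel to them, and the lid stands flat on the mat at right. Next I'll descend 166 mm and grip.

Request:
carry_out --plan '[[[1, 0, 12, 0, 0, 0, 60], [1, 0, 20, 0, 0, 0, 60], [0, 0, 20, 0, 0, 0, 60], [0, 0, 20, 0, 0, 0, 60], [0, 0, 20, 0, 0, 0, 60], [0, 0, 20, 0, 0, 0, 60], [0, 0, 20, 0, 0, 0, 60], [0, 0, 15, 0, 0, 0, 60], [0, 0, 10, 0, 0, 0, 60], [0, 0, 6, 0, 0, 0, 60], [0, 0, 2, 0, 0, 0, 60], [0, 0, 0, 0, 0, 0, 60], [0, 0, 0, 0, 0, 0, 60]]]'

```text
time_s: 14.8
ee_pos: [0.5054, -0.3397, 0.0712]
eef_rot: [-3.141, 0.001, 2.959]
force: [0.6, -0.1, 0.4]
grip_width: 0.0604
grip_force: 0.0
```

Request:
carry_out --plan '[[[0, 0, 0, 0, 0, 0, 2], [0, 0, 0, 0, 0, 0, 2], [0, 0, 0, 0, 0, 0, 2], [0, 0, 0, 0, 0, 0, 2], [0, 0, 0, 0, 0, 0, 2], [0, 0, 0, 0, 0, 0, 2], [0, 0, 0, 0, 0, 0, 2], [0, 0, 0, 0, 0, 0, 2], [0, 0, 0, 0, 0, 0, 2], [0, 0, 0, 0, 0, 0, 2], [0, 0, 0, 0, 0, 0, 2], [0, 0, 0, 0, 0, 0, 2]]]' --squeeze 35

```text
time_s: 15.8
ee_pos: [0.5049, -0.3396, 0.0703]
eef_rot: [-3.142, -0.0, 2.959]
force: [-0.7, -1.0, -0.4]
grip_width: 0.0122
grip_force: 35.0
```

Request:
carry_out --plan '[[[0, 0, -4, 0, 0, 0, 2], [0, 0, -6, 0, 0, 0, 2], [0, 0, -8, 0, 0, 0, 2], [0, 0, -8, 0, 0, 0, 2], [0, 0, -8, 0, 0, 0, 2], [0, 0, -8, 0, 0, 0, 2], [0, 0, -12, 0, 0, 0, 2], [0, 0, -15, 0, 0, 0, 2], [0, 0, -18, 0, 0, 0, 2], [0, 0, -20, 0, 0, 0, 2], [0, 0, -20, 0, 0, 0, 2], [0, 0, -20, 0, 0, 0, 2], [0, 0, -15, 0, 0, 0, 2], [0, 0, -10, 0, 0, 0, 2], [0, 0, -5, 0, 0, 0, 2], [0, 0, 0, 0, 0, 0, 2], [0, 0, 0, 0, 0, 0, 2]]]'

```text
time_s: 17.22
ee_pos: [0.5048, -0.3394, 0.2467]
eef_rot: [3.141, -0.001, 2.959]
force: [-0.3, 0.3, -3.3]
grip_width: 0.0115
grip_force: 35.0
```

```bash
python3 - <<'E'
from h import *
s=cur();print(s[0],telemetry.get_obs()['force']); z=s[0][2]; s=rows(*s,[.50,0,z],170.6,16);s=rows(*s,[.453,.328,z],171.7,15)
E
```

```text
[ 0.5048046  -0.33944823  0.24672869] [-0.32857212  0.25899278 -3.34597535]
n 16 shift [3.950e+00 2.085e+01 1.000e-02] turn [ 0.     -0.     -0.0012]
n 15 shift [ 6.45 21.13  0.  ] turn [ 0.      0.     -0.0013]
```

Request:
carry_out --plan '[[[2, 10.4, 0, 0, 0, 0, 2], [4, 20.9, 0, 0, 0, -0.0012, 2], [4, 20.9, 0, 0, 0, -0.0012, 2], [4, 20.9, 0, 0, 0, -0.0012, 2], [4, 20.9, 0, 0, 0, -0.0012, 2], [4, 20.9, 0, 0, 0, -0.0012, 2], [4, 20.9, 0, 0, 0, -0.0012, 2], [4, 20.9, 0, 0, 0, -0.0012, 2], [4, 20.9, 0, 0, 0, -0.0012, 2], [4, 20.9, 0, 0, 0, -0.0012, 2], [4, 20.9, 0, 0, 0, -0.0012, 2], [4, 20.9, 0, 0, 0, -0.0012, 2], [4, 20.9, 0, 0, 0, -0.0012, 2], [4, 20.9, 0, 0, 0, -0.0012, 2], [4, 20.9, 0, 0, 0, -0.0012, 2], [4, 20.9, 0, 0, 0, -0.0012, 2], [2, 10.4, 0, 0, 0, -0.0012, 2]]]'

```text
time_s: 18.63
ee_pos: [0.4992, 0.0031, 0.2467]
eef_rot: [3.141, -0.001, 2.979]
force: [-0.8, 0.8, -1.8]
grip_width: 0.0118
grip_force: 35.0
```

Request:
carry_out --plan '[[[3.2, 10.5, 0, 0, 0, 0, 2], [6.5, 21.1, 0, 0, 0, -0.0013, 2], [6.5, 21.1, 0, 0, 0, -0.0013, 2], [6.5, 21.1, 0, 0, 0, -0.0013, 2], [6.5, 21.1, 0, 0, 0, -0.0013, 2], [6.5, 21.1, 0, 0, 0, -0.0013, 2], [6.5, 21.1, 0, 0, 0, -0.0013, 2], [6.5, 21.1, 0, 0, 0, -0.0013, 2], [6.5, 21.1, 0, 0, 0, -0.0013, 2], [6.5, 21.1, 0, 0, 0, -0.0013, 2], [6.5, 21.1, 0, 0, 0, -0.0013, 2], [6.5, 21.1, 0, 0, 0, -0.0013, 2], [6.5, 21.1, 0, 0, 0, -0.0013, 2], [6.5, 21.1, 0, 0, 0, -0.0013, 2], [6.5, 21.1, 0, 0, 0, -0.0013, 2], [3.2, 10.5, 0, 0, 0, -0.0013, 2], [0, 0, 0, 0, 0, 0, 2], [0, 0, 0, 0, 0, 0, 2], [0, 0, 0, 0, 0, 0, 2]]]'

```text
time_s: 20.22
ee_pos: [0.4529, 0.3275, 0.2472]
eef_rot: [-3.141, -0.0, 2.997]
force: [-0.6, 0.1, -2.2]
grip_width: 0.0116
grip_force: 35.0
```

```bash
python3 - <<'E'
from h import *
snap('wrist','w4');o=telemetry.get_obs();print(o['ee_pos'],np.degrees(o['eef_rot']),o['force'])
E
```

```text
[0.4530082  0.32740064 0.2473695 ] [-1.79987727e+02  3.02633375e-03  1.71673743e+02] [ 0.72995601  0.51145999 -2.08614576]
```

View pics/w4.png

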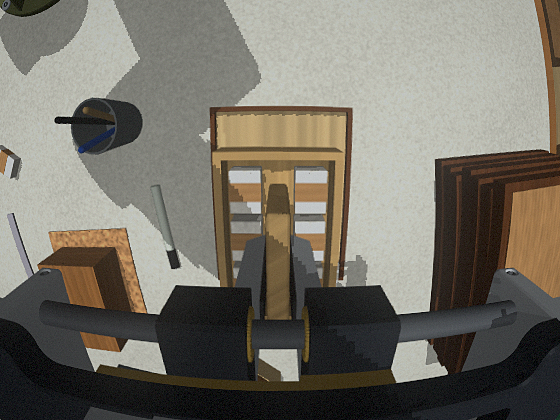

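The tray hangs level over the packing tray. The tray's near rim runs from (212,107) to (352,108), parallel to the load. I'll check this against the estimate.

```bash
python3 - <<'E'
from h import *
a,b=fish('w4',212,107,.018),fish('w4',352,108,.018);m=(a+b)/2;t=np.radians(-8.3);print(a,b,m,m[:2]+.092*np.array([np.cos(t),np.sin(t)]))
E
```

```text
[0.352  0.2598 0.018 ] [0.3785 0.434  0.018 ] [0.36525 0.3469  0.018  ] [0.45628637 0.33361923]
```

Request:
carry_out --plan '[[[0, 0, 10, 0, 0, 0, 2], [0, 0, 18, 0, 0, 0, 2], [0, 0, 18, 0, 0, 0, 2], [0, 0, 18, 0, 0, 0, 2], [0, 0, 18, 0, 0, 0, 2], [0, 0, 18, 0, 0, 0, 2], [0, 0, 15, 0, 0, 0, 2], [0, 0, 10, 0, 0, 0, 2], [0, 0, 0, 0, 0, 0, 2], [0, 0, 0, 0, 0, 0, 2]]]'

```text
time_s: 21.1
ee_pos: [0.4528, 0.3281, 0.1223]
eef_rot: [-3.141, -0.0, 2.997]
force: [-0.6, 0.4, -2.5]
grip_width: 0.0119
grip_force: 35.0
```

Request:
carry_out --plan '[[[-1, 2.5, 8, 0, 0, 0, 2], [0, 0, 12, 0, 0, 0, 2], [0, 0, 12, 0, 0, 0, 2], [0, 0, 12, 0, 0, 0, 2], [0, 0, 10, 0, 0, 0, 2], [0, 0, 8, 0, 0, 0, 2], [0, 0, 5, 0, 0, 0, 2], [0, 0, 3, 0, 0, 0, 2], [0, 0, 2, 0, 0, 0, 2], [0, 0, 1.5, 0, 0, 0, 2], [0, 0, 0, 0, 0, 0, 2], [0, 0, 0, 0, 0, 0, 2]]]'

```text
time_s: 22.1
ee_pos: [0.4542, 0.3309, 0.0492]
eef_rot: [3.141, 0.0, 2.997]
force: [0.7, 0.4, -2.5]
grip_width: 0.0117
grip_force: 35.0
```

Request:
carry_out --plan '[[[0, 0, 1, 0, 0, 0, 2], [0, 0, 1, 0, 0, 0, 2], [0, 0, 1, 0, 0, 0, 2], [0, 0, 0, 0, 0, 0, 2], [0, 0, 0, 0, 0, 0, 2]]]'

```text
time_s: 22.52
ee_pos: [0.4542, 0.3308, 0.0463]
eef_rot: [3.141, 0.0, 2.997]
force: [-1.7, -0.9, 5.4]
grip_width: 0.0118
grip_force: 35.0
```

Contact with the floor. I'll release and rise.

Request:
carry_out --plan '[[[0, 0, 0, 0, 0, 0, 60], [0, 0, 0, 0, 0, 0, 60], [0, 0, 0, 0, 0, 0, 60], [0, 0, 0, 0, 0, 0, 60], [0, 0, 0, 0, 0, 0, 60], [0, 0, 0, 0, 0, 0, 60], [0, 0, 0, 0, 0, 0, 60], [0, 0, -10, 0, 0, 0, 60], [0, 0, -20, 0, 0, 0, 60], [0, 0, -25, 0, 0, 0, 60], [0, 0, -25, 0, 0, 0, 60], [0, 0, -25, 0, 0, 0, 60], [0, 0, -25, 0, 0, 0, 60], [0, 0, -25, 0, 0, 0, 60], [0, 0, -20, 0, 0, 0, 60], [0, 0, 0, 0, 0, 0, 60], [0, 0, 0, 0, 0, 0, 60], [0, 0, 0, 0, 0, 0, 60]]]'

```text
time_s: 24.02
ee_pos: [0.4537, 0.3305, 0.2202]
eef_rot: [-3.141, -0.001, 2.997]
force: [-0.5, 0.8, -0.4]
grip_width: 0.0598
grip_force: 0.0
```

```bash
python3 - <<'E'
from h import *
snap('wrist','w5')
E
```

```text
(no output)
```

View pics/w5.png

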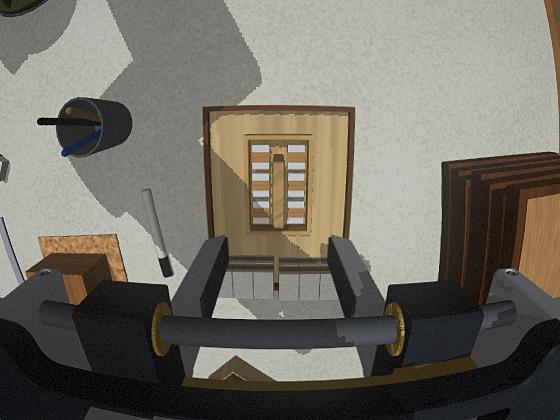

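The tray stands flat at (279,185), centred in the empty part. The packs are untouched near (280,285), and the lid is on the mat at lower left. Handing in.

```bash
python3 -c "
from station import ctrl
print(ctrl.hand_in())"
```

```text
the job is handed in; nothing more can be done
None
```

I handed the job in at about 24 s: the lid is upright on the cork mat and the inner tray is flat in the empty part of the packing tray, both lowered into place and let go; no verdict came back.

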